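# Load a module into the bench tester

### The arm

A 6-joint arm with a two-finger parallel gripper is mounted at the origin on the work surface. World frame = base frame: x ahead of the robot, y to its left, z up, the work surface at z = 0. Lengths are in m, angles in degrees, forces in N, time in s.
With the tool pointing down it reaches from about 0.35 to 0.975 m from the base axis. Payload 7.1 kg.
Tool frame: the origin (TCP) lies at the very end of the fingers, on their centre line; the grasp point (between the pads) lies 19 mm behind it (robot.pinch_z is the distance from the TCP to the grasp point, in m); z points along the fingers, y is the direction in which the jaws open and shut (so a half turn about z gives the same grasp; the last joint's range is limited). The gripper opens to 88 mm and grips with 3 to 60 N. Pads are 20 mm wide; open, the fingers measure 115 mm over their backs; the gripper's body (75 mm by 178 mm) begins 61 mm behind the grasp point.
Start: joints at [-65.432, 24.242, 93.386, -0, 62.372, -1.089], TCP at [0.271, -0.563, 0.223] pointing down, gripper open.
Joint ranges: [-172.04, 172.04], [-51.8, 120.97], [4.93, 147.93], [-75.15, 255.16], [6.16, 154.13], [-145.62, 145.62]. Speed limits (degrees/s): [136.94, 136.94, 172.46, 180, 180, 180].

### API

Orientations are given as a 3x3 rotation matrix whose columns are the frame's x, y, z axes.
In Python, from plant import status, vision, robot gives the robot as it stands. The module is installed in compiled form; this text tells all that it offers.
- The arm moves only by the shell command python3 -m creep 'ROWS' [FORCE]. ROWS is text: rows parted by semicolons, each of 7 numbers parted by spaces: the gripper's target within -1 to 1 (shut at 1, half-way at 0, fully open at -1), then the shift along the tool's x, y, z in mm, then the turn, a rotation vector about the tool's x, y, z in rad. A call has exactly 5 rows; each row is the pose to reach, as a shift and turn from the pose commanded when the call began, along the tool's axes at that moment; what a row does not reach only later rows make up. A row lasts 1/10 s, in which the tool goes at most 50 mm and 8.59 degrees, less where a joint would pass 70% of its speed; a pose out of reach is approached as far as the arm can. A call with a gripper value outside its range is refused whole. The fingers move at their own pace and stop on an object; FORCE is the grip in N (left out, the last holds). Time passes only in rows, so rows that repeat a pose let the fingers close, or fill a call up. It gives the time, the measured TCP pose, the force and the opening at its end, in the units of the state.
- status.state(): the state, without advancing time (a new reading comes with each control period).
- vision.grab_frame(name): name is "side" or "top"; returns a dict with "image" (420x560x3 uint8, blue, green, red), "vfov" (degrees; the focal length in pixels is half the picture's height over the tangent of half this angle, whatever the lens; pixels are square), "cx", "cy" (the principal point, pixels), "cam_to_world" (4x4, takes a point from camera to world coordinates). Camera axes: x right, y down, z forward; pixel columns grow to the right and rows downward; lengths in m; the calibration is good to about 2 mm. A picture is of the moment at which its call begins. There is no depth.
- robot.sign_off(): hands the job in, once; it reports no verdict.
The state is a dict: "t": time; "joint_pos": joint angles; "joint_vel": joint speeds; "joint_torque": joint torques, N m; "position": TCP position; "tool_rot": TCP orientation; "wrist_force": force on the tool from outside, world axes, zero at the start; "torque": the same for the moment, N m; "width": finger opening in m.
Only numpy, scipy, OpenCV 4.12 (cv2) and the standard library are available. Lean on these libraries where they do the work, as an engineer would, in place of code of your own. Each camera call takes 0.05 s, during which the arm holds its last target.

### The job

The grey bench tester's tray stands ajar on its first catch. Press the red release button so that the tray pops out, and set the loose metal module down flat in the tray's pocket (do not drop it in). Then push the tray in, past the first catch, fully home until the second click, so that it stays shut with the module inside; press and push gently, with no more force than the springs and catches need, and leave the spool, the cup and the hand-held meter alone.

Things in the scene. Friction and masses are not known exactly. Their poses are not given: they have to be found in the camera images.
- case: Grey bench tester fixed to the bench, 200 (its x) x 220 (y) x 76 mm high. Origin: centre of its underside; its front is at its x = -100 mm and faces -x, towards the robot. The screen on its top is flat. The tray slot in its front is 112 mm wide and ends 46 mm above the bench: a module not fully down in the pocket jams there.
- tray: Blue sprung tray, axes parallel to the case's. Starts ajar on its first catch; origin: then the middle of the case's front face, 10 mm above the bench; it moves with the tray. Pressing the release lets its spring (7 N when home, 2 N out) drive it 85 mm out along the case's -x, to a stop. It cannot be pulled. Let go off a catch, it comes all the way out. A robot push of over 20 N on it is damage.
- tray_front (a point): Centre of the outer face of the tray's front panel (130 wide, 8 thick, 6 to 50 mm above the bench; 40 mm in front of the case at the first catch). Shut it by pushing along the case's +x: 6 N, and 8 to 11 N as each catch passes. Home is the second catch, 12 to 26 mm further in than the first; it differs per unit, unseen. It clicks 2 mm past its rest place; a rigid stop follows 1.5 mm on.
- tray_nest (a point): Centre of the floor of the white pocket in the tray, 18 mm above the bench, 75 mm behind the front panel's outer face; x along the travel. The pocket is 60 (x) x 38 (y) mm, 7 mm deep, its rim chamfered 2 mm; the white plate round it is 84 x 104 mm. Inside the case until the tray is out; then its centre is 50 mm in front of the case.
- release: Red round button on the case's top, 28 mm across, 12 mm proud. Origin: centre of its top face, 88 mm above the bench at rest. Goes straight down 9 mm on a spring (1.5 N at first, 4.2 N at the end); the latch lets go at 5 to 6 mm. Springs up when let go; it also dips 5 mm and snaps up as each catch of the tray clicks in. Over 20 N on it is damage.
- module: The loose module: an aluminium-coloured box, 56 mm (x) by 34 mm (y) by 24 mm high, about 0.12 kg, with two brass studs (3 mm) and a green patch on its top. Origin: centre of its underside. It lies flat on the bench and may go into the pocket either way round.
- spool: Steel-coloured spool, 60 mm across, 42 mm high, to be left alone. Origin: centre of its underside.
- cup: Red plastic cup, 60 mm across, 60 mm high, to be left alone. Origin: centre of its underside.
- meter: Grey hand-held meter lying on its back, 150 mm (x) by 74 mm (y) by 34 mm high, to be left alone. Origin: centre of its underside.
Not all that is in view belongs to the job. There is more than one size of the module; the job needs the largest.

How it is judged (in metres and radians):
On the way, in this order (a step that is already met when the one before it is completed fails the run):
1. the tray has popped out, all but the last 10 mm of its travel at least (x of tray in the frame of case below -0.175 m), for 0.2 s.
2. the module lies flat in the pocket of the open tray and is let go (horizontal distance between module and tray_nest below 0.004 m and z of module in the frame of tray_nest below 0.002 m and angle between module's own z axis and vertical below 0.05 rad and contact force between the fingers and module below 0.05 N and x of tray in the frame of case below -0.17 m), for 0.2 s.
At the end, for the whole second after the job is handed in: The tray rests by itself on its second catch, fully home (over 9 mm further in than on the first), not touched. The module lies let go and at rest in its pocket: within 4 mm of the pocket's centre in plan, at most 2 mm above its floor, tilted less than 0.05 rad (horizontal distance between module and tray_nest below 0.004 m and z of module in the frame of tray_nest below 0.002 m and angle between module's own z axis and vertical below 0.05 rad and x of tray in the frame of case above -0.091 m and linear speed of tray below 0.005 m/s and linear speed of module below 0.01 m/s and contact force between the fingers and tray below 0.05 N and contact force between the fingers and module below 0.05 N).
It fails at once if the robot pushes the tray with more than 20 N (contact force between any of the fingers, the arm and tray above 20 N).
It fails at once if the robot presses the release with more than 20 N (contact force between any of the fingers, the arm and release above 20 N).
It fails at once if the module is let go of in the air, more than 12 mm above the pocket's floor level (contact force between anything else and module below 0.005 N and height (world z) of module above 0.03 m).
It fails at once if the spool, the cup or the meter is moved by more than 15 mm (distance of any of spool, cup, meter from where it was at the start of the episode above 0.015 m).
It also fails if it takes over 72 s, if anything falls off the work surface, if the arm or the gripper's body presses on something with over 40 N, if the wrist force passes 120 N, or if a joint passes its speed limit or range.

## Working session

There is one attempt and no reset: what is moved stays moved. The work goes in short steps, Python scripts to look and compute and a shell command to move; the robot and the scene stay as the last step left them, time stands still between calls to the robot, and variables do not carry over. Pictures are saved under pics/ and viewed, and the job is handed in when it is done.

```bash
mkdir -p pics
python3 - <<'E'
from plant import status, vision, robot
import cv2,numpy as np
s=status.state(); print(s['t'],s['position'],np.round(s['tool_rot'],3).tolist(),s['wrist_force'],s['width'],robot.pinch_z)
for n in("side","top"):
    f=vision.grab_frame(n); cv2.imwrite(f'pics/{n}0.png',f['image']); print(n,f['vfov'],f['cx'],f['cy'],np.round(f['cam_to_world'],4).tolist())
E
```

```text
0.0 [ 0.27041471 -0.56285147  0.22190253] [[0.901, 0.433, -0.001], [0.433, -0.901, 0.001], [0.0, -0.002, -1.0]] [-0.73871518  0.45356841 -0.00983807] 0.08746251573048744 0.0187
side 54.4267625081535 284.8496480323755 201.31022686730017 [[-0.9574, -0.2022, 0.2061, 0.3964], [-0.2884, 0.7059, -0.6469, 0.5486], [-0.0147, -0.6788, -0.7342, 0.6912], [0.0, 0.0, 0.0, 1.0]]
top 54.5937486007852 275.4457152024994 211.61536824095194 [[-0.0047, -0.9972, 0.0746, 0.5315], [-0.9998, 0.0034, -0.0172, 0.0169], [0.0169, -0.0746, -0.9971, 0.9561], [0.0, 0.0, 0.0, 1.0]]
```

View pics/side0.png

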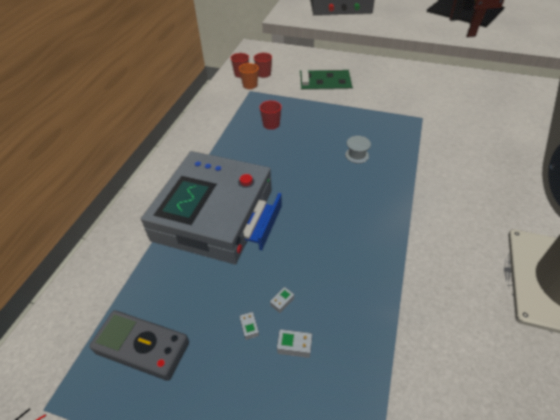

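View pics/top0.png

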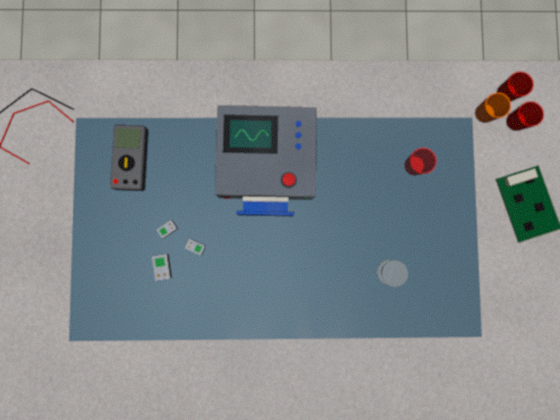

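The module to use is the biggest of three: top (161,267), side (295,342). The button is at top (289,180) and side (246,180). The tray's blue front shows at top (265,213), side (265,222). Next I measure these.

```bash
cat > h.py <<'E'
from plant import status, vision, robot
import cv2,numpy as np
def K(f):
    fl=f['image'].shape[0]/2/np.tan(np.radians(f['vfov']/2)); return fl
def ray(f,u,v):
    fl=K(f); M=np.array(f['cam_to_world']); d=M[:3,:3]@np.array([(u-f['cx'])/fl,(v-f['cy'])/fl,1]); return M[:3,3],d/np.linalg.norm(d)
def onz(f,u,v,z):
    o,d=ray(f,u,v); return o+d*(z-o[2])/d[2]
def tri(f,p,g,q):
    o1,d1=ray(f,*p);o2,d2=ray(g,*q)
    A=np.stack([d1,-d2],1); t=np.linalg.lstsq(A,o2-o1,rcond=None)[0]
    a=o1+t[0]*d1;b=o2+t[1]*d2; return (a+b)/2,np.linalg.norm(a-b)
def proj(f,P):
    M=np.array(f['cam_to_world']); c=M[:3,:3].T@(np.array(P)-M[:3,3]); return K(f)*c[:2]/c[2]+[f['cx'],f['cy']]
def blobs(img,m,amin=20):
    n,l,s,c=cv2.connectedComponentsWithStats(m.astype(np.uint8))
    return [(int(s[i][4]),c[i].round(2).tolist(),s[i][:4].tolist(),i) for i in range(1,n) if s[i][4]>=amin],l
E
python3 - <<'E'
from h import *
F={n:vision.grab_frame(n) for n in("side","top")}
for n,f in F.items():
    im=f['image'].astype(int); b,g,r=im[...,0],im[...,1],im[...,2]
    print(n)
    print(' red',[x[:3] for x in blobs(im,(r>130)&(g<80)&(b<80))[0]])
    print(' grn',[x[:3] for x in blobs(im,(g>r+50)&(g>b+40),8)[0]])
    print(' blue',[x[:3] for x in blobs(im,(b>130)&(r<70)&(g<110))[0]])
    hsv=cv2.cvtColor(f['image'],cv2.COLOR_BGR2HSV)
    cv2.imwrite(f'pics/{n}_z.png',cv2.resize({'side':f['image'][270:370,220:340],'top':f['image'][210:290,130:226]}[n],None,fx=6,fy=6,interpolation=cv2.INTER_CUBIC))
    cv2.imwrite(f'pics/{n}_c.png',cv2.resize({'side':f['image'][140:265,135:295],'top':f['image'][95:225,205:330]}[n],None,fx=4.5,fy=4.5,interpolation=cv2.INTER_CUBIC))
E
```

```text
side
 red [(125, [247.94, 68.14], [239, 63, 19, 11]), (89, [245.54, 177.96], [240, 174, 12, 9]), (41, [160.22, 362.71], [157, 359, 7, 8])]
 grn [(25, [284.76, 294.08], [282, 292, 7, 6]), (38, [249.55, 327.42], [246, 325, 8, 6]), (100, [287.18, 339.16], [282, 334, 11, 11])]
 blue [(375, [263.51, 219.78], [251, 193, 30, 47])]
top
 red [(49, [511.8, 88.84], [508, 82, 11, 14]), (38, [503.21, 95.71], [494, 92, 16, 10]), (26, [487.19, 102.42], [485, 96, 8, 12]), (52, [521.75, 118.13], [518, 111, 11, 15]), (45, [430.64, 158.24], [420, 148, 17, 25]), (172, [416.47, 163.35], [410, 151, 14, 22]), (127, [288.46, 178.98], [283, 173, 12, 13]), (25, [115.28, 180.88], [113, 178, 6, 6])]
 grn [(8, [533.25, 214.0], [531, 212, 5, 5]), (13, [537.23, 216.08], [533, 213, 9, 8]), (8, [549.62, 214.38], [547, 212, 6, 6]), (9, [538.56, 220.89], [536, 220, 6, 3]), (30, [162.8, 230.83], [160, 228, 7, 7]), (11, [538.45, 232.64], [534, 231, 10, 4]), (31, [197.55, 248.1], [195, 245, 6, 7]), (68, [159.49, 261.78], [155, 258, 10, 9])]
 blue [(27, [298.11, 123.48], [296, 121, 6, 6]), (27, [298.11, 134.48], [296, 132, 6, 6]), (29, [297.72, 145.59], [295, 143, 6, 6]), (580, [264.94, 208.29], [236, 202, 58, 13])]
```

View pics/side_z.png

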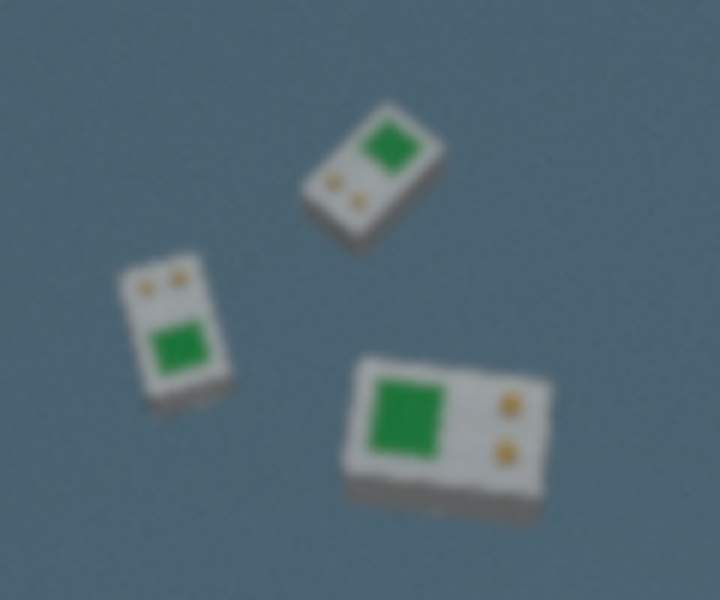

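View pics/top_z.png

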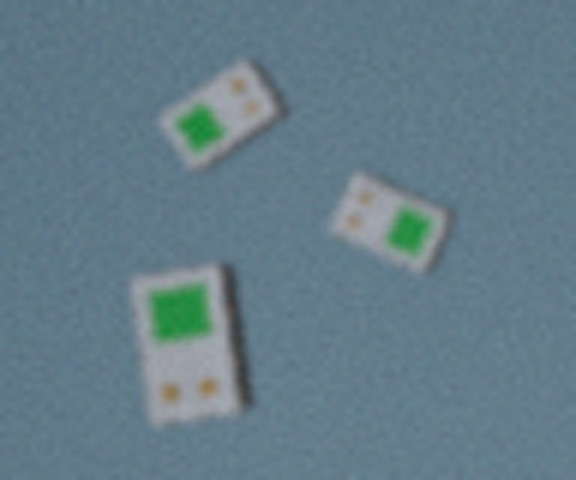

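View pics/top_c.png

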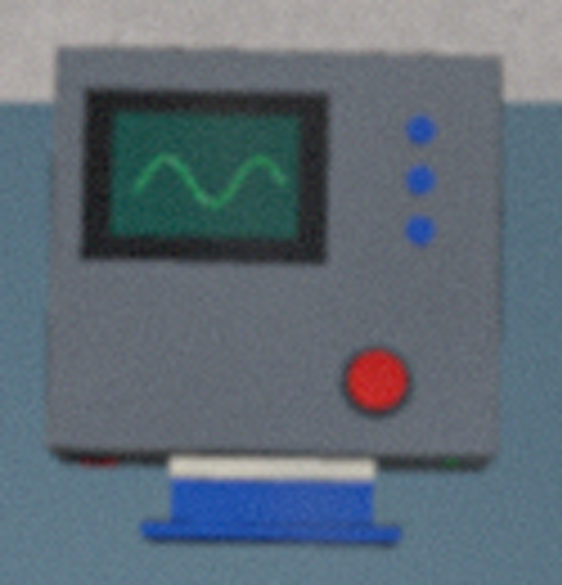

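View pics/side_c.png

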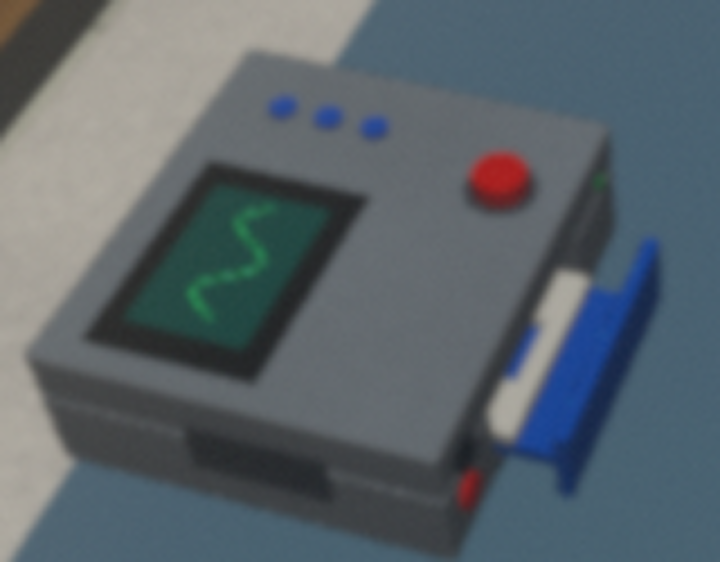

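Run:
```python
from h import *
F={n:vision.grab_frame(n) for n in("side","top")}
S,T=F['side'],F['top']
b=tri(T,(288.46,178.98),S,(245.54,177.96)); print('button',b, onz(T,288.46,178.98,.088),onz(S,245.54,177.96,.088))
# blue LEDs baseline skipped; case corners from top view on z=.076
z=4.5
for nm,(u,v) in dict(bl=(57,47),br=(502,58),fr=(497,458),fl=(48,448)).items():
    print('case top',nm,onz(T,205+(u+.5)/z-.5,95+(v+.5)/z-.5,.076).round(4))
for nm,(u,v) in dict(bl=(255,50),br=(608,125),fr=(437,468),fl=(28,353)).items():
    print('case side',nm,onz(S,135+(u+.5)/z-.5,140+(v+.5)/z-.5,.076).round(4))
for n,f,(x0,y0,x1,y1) in (('top',T,(140,245,180,285)),('side',S,(268,320,322,365))):
    im=cv2.resize(f['image'][y0:y1,x0:x1],None,fx=6,fy=6,interpolation=cv2.INTER_CUBIC)
    hsv=cv2.cvtColor(im,cv2.COLOR_BGR2HSV).astype(int)
    bg=np.median(im.reshape(-1,3),0); g=im.astype(int)
    r=g[...,2]
    m=(r>145)|((g[...,1]>r+40)&(g[...,1]>g[...,0]+30)); m=cv2.morphologyEx(m.astype(np.uint8),cv2.MORPH_CLOSE,np.ones((15,15)))
    c=max(cv2.findContours(m,0,1)[0],key=cv2.contourArea)
    q=cv2.approxPolyDP(c,18,True)[:,0]; cen=cv2.minAreaRect(c)
    cvt=lambda p:(x0+(p[0]+.5)/6-.5,y0+(p[1]+.5)/6-.5)
    P=np.array([onz(f,*cvt(p),.024) for p in c[:,0]])
    rr=cv2.minAreaRect((P[:,:2]*1000).astype(np.float32)); print(n,'rect mm',rr,bg,len(q), [onz(f,*cvt(p),.024)[:2].round(4).tolist() for p in q])
```

```text
button (array([ 0.66688927, -0.02664614,  0.08592627]), np.float64(0.0005509876581868656)) [ 0.66683162 -0.02646057  0.088     ] [ 0.66568735 -0.02472461  0.088     ]
case top bl [0.8336 0.129  0.076 ]
case top br [ 0.8283 -0.0896  0.076 ]
case top fr [ 0.6303 -0.0848  0.076 ]
case top fl [0.6358 0.1321 0.076 ]
case side bl [ 0.8249 -0.0872  0.076 ]
case side br [ 0.6311 -0.0827  0.076 ]
case side fr [0.6338 0.1375 0.076 ]
case side fl [0.8316 0.1289 0.076 ]
top rect mm ((476.19921875, 262.0354309082031), (54.47019958496094, 31.767229080200195), 8.625235557556152) [138. 124.  98.] 4 [[0.5051, 0.2521], [0.4988, 0.2813], [0.4483, 0.2714], [0.4541, 0.2431]]
side rect mm ((475.9974365234375, 262.954345703125), (51.81473922729492, 29.93290138244629), 8.872357368469238) [114.  99.  75.] 4 [[0.5035, 0.2543], [0.4981, 0.2811], [0.4495, 0.2722], [0.4541, 0.2454]]
```

```bash
python3 -m creep '1 40 -22 0 0 0 0.094; 1 80 -44 0 0 0 0.188; 1 120 -66 0 0 0 0.282; 1 160 -88 0 0 0 0.376; 1 200 -110 0 0 0 0.471' 10
python3 - <<'E'
from h import *
s=status.state();R=np.array(s['tool_rot']);p=np.array(s['position']);print(p,R.round(3).tolist(),R.T@(np.array([.667,-.0265,.12])-p)*1000,s['joint_pos'])
E
```

```text
t: 0.8
position: [0.404, -0.3761, 0.2228]
tool_rot: [[1.0, -0.027, 0.0], [-0.027, -1.0, -0.0], [0.0, 0.0, -1.0]]
wrist_force: [0.2, -0.1, 0.3]
width: 0.0517
[ 0.4040414  -0.37610753  0.22277069] [[1.0, -0.027, 0.0], [-0.027, -1.0, -0.0], [0.0, 0.0, -1.0]] [ 253.24954221 -356.70401687  102.7685703 ] [-4.41855101e+01  1.81276496e+01  1.02714521e+02  1.83631569e-03
  5.91432142e+01  4.73852356e+01]
```

```bash
python3 -m creep '1 27 -38 0 0 0 0; 1 54 -76 0 0 0 0; 1 81 -114 0 0 0 0; 1 108 -152 0 0 0 0; 1 135 -190 0 0 0 0'; python3 -m creep '1 28 -38 10 0 0 0; 1 56 -76 30 0 0 0; 1 84 -114 60 0 0 0; 1 112 -160 85 0 0 0; 1 118 -167 100 0 0 0';python3 -m creep '1 0 0 0 0 0 0; 1 0 0 0 0 0 0; 1 0 0 0 0 0 0;1 0 0 0 0 0 0;1 0 0 0 0 0 0'
python3 - <<'E'
from h import *
s=status.state();R=np.array(s['tool_rot']);p=np.array(s['position']);print(p,R.round(4).tolist(),R.T@(np.array([.667,-.0265,.088])-p)*1000,s['joint_pos'],s['wrist_force'])
E
```

```text
t: 1.3
position: [0.5436, -0.1891, 0.2228]
tool_rot: [[1.0, -0.023, 0.0], [-0.023, -1.0, -0.0], [0.0, 0.0, -1.0]]
wrist_force: [0.2, -0.5, 0.2]
width: 0.0112
t: 1.8
position: [0.6661, -0.0235, 0.1217]
tool_rot: [[1.0, -0.021, 0.001], [-0.021, -1.0, 0.0], [0.001, -0.0, -1.0]]
wrist_force: [0.1, 0.4, -0.3]
width: 0.0007
t: 2.3
position: [0.6646, -0.0277, 0.1239]
tool_rot: [[1.0, -0.025, 0.002], [-0.025, -1.0, -0.0], [0.002, 0.0, -1.0]]
wrist_force: [-0.3, -0.2, 0.4]
width: 0.0003
[ 0.66463064 -0.02766509  0.12387048] [[0.9997, -0.0246, 0.0015], [-0.0246, -0.9997, -0.0001], [0.0015, 0.0001, -1.0]] [ 2.28533921 -1.22608903 35.87390002] [-3.40776520e+00  3.40746269e+01  9.15286017e+01 -2.14683902e-03
  5.43094312e+01  8.80047708e+01] [-0.34559939 -0.20170752  0.3686523 ]
```

```bash
python3 -m creep '1 2 0 12 0 0 0; 1 2 0 24 0 0 0; 1 2 0 30 0 0 0; 1 2 0 34 0 0 0; 1 2 0 36 0 0 0'; python3 -m creep '1 0 0 1.5 0 0 0; 1 0 0 3 0 0 0; 1 0 0 4.5 0 0 0; 1 0 0 5.5 0 0 0; 1 0 0 6 0 0 0'
python3 - <<'E'
from h import *
for n in("side","top"):
    f=vision.grab_frame(n); cv2.imwrite(f'pics/{n}1.png',f['image'])
E
```

```text
t: 2.8
position: [0.6657, -0.0266, 0.0858]
tool_rot: [[1.0, -0.023, -0.002], [-0.023, -1.0, 0.0], [-0.002, 0.0, -1.0]]
wrist_force: [-2.4, -0.3, 3.1]
width: 0.0007
t: 3.3
position: [0.6666, -0.0266, 0.0809]
tool_rot: [[1.0, -0.023, 0.0], [-0.023, -1.0, -0.0], [0.0, 0.0, -1.0]]
wrist_force: [-2.4, 0.1, 2.5]
width: 0.0003
```

View pics/side1.png

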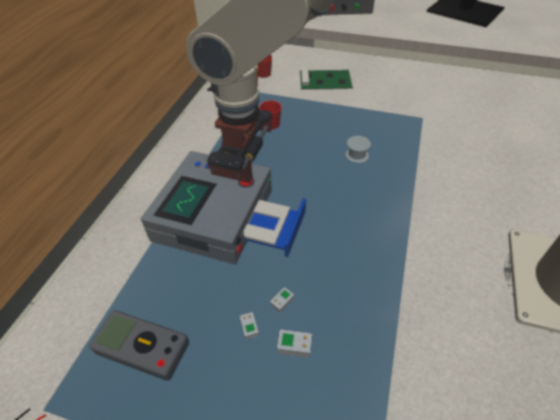

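```bash
python3 -m creep '1 0 0 -30 0 0 0; 1 0 0 -70 0 0 0; 1 -15 -20 -100 0 0 0; 1 -45 -60 -100 0 0 0; -1 -73 -100 -100 0 0 0'; python3 -m creep '-1 -28 -40 0 0 0 -0.04; -1 -56 -80 0 0 0 -0.08; -1 -84 -120 0 0 0 -0.12; -1 -112 -160 0 0 0 -0.15; -1 -124 -184 10 0 0 -0.177';  python3 - <<'E'
from h import *
for n in("side","top"):
    f=vision.grab_frame(n); cv2.imwrite(f'pics/{n}2.png',f['image'])
s=status.state();R=np.array(s['tool_rot']);p=np.array(s['position']);print(p,np.degrees(np.arctan2(R[1,0],R[0,0])),R.T@(np.array([.476,.2625,.0])-p)*1000,s['joint_pos'],s['wrist_force'])
E
```

```text
t: 3.9
position: [0.5962, 0.0757, 0.182]
tool_rot: [[1.0, -0.025, 0.004], [-0.025, -1.0, 0.001], [0.004, -0.001, -1.0]]
wrist_force: [-0.1, 1.2, 0.8]
width: 0.0054
t: 4.4
position: [0.4749, 0.2647, 0.1717]
tool_rot: [[0.988, 0.156, 0.002], [0.156, -0.988, 0.002], [0.003, -0.001, -1.0]]
wrist_force: [1.2, -0.0, -0.7]
width: 0.0452
[0.47434376 0.26438358 0.16994881] 9.072141161117242 [  1.4451034    2.18091724 169.94717693] [2.78607359e+01 2.14399671e+01 1.06105556e+02 3.86314750e-02
 5.24820135e+01 1.08765067e+02] [ 0.15425847 -0.91788977 -0.53259914]
```

View pics/side2.png

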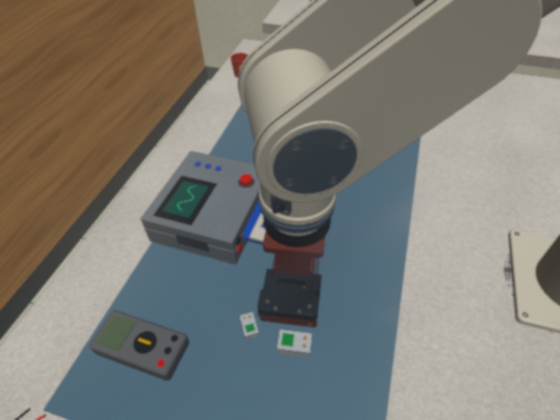

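View pics/top2.png

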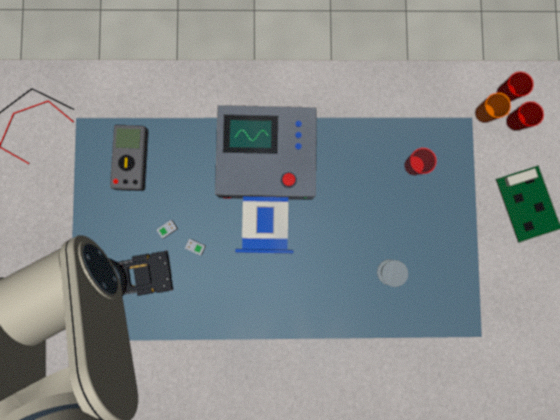

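The tray is out. In the top view the white plate centres on about (265,222), with the blue pocket hole at (265,219). I'll measure both views, using side1 because the tray is unobstructed there.

Run:
```python
from h import *
T=vision.grab_frame('top'); S=vision.grab_frame('side'); S['image']=cv2.imread('pics/side1.png')
cv2.imwrite('pics/t2z.png',cv2.resize(T['image'][190:260,230:300],None,fx=8,fy=8,interpolation=cv2.INTER_CUBIC))
cv2.imwrite('pics/s1z.png',cv2.resize(S['image'][190:260,235:315],None,fx=8,fy=8,interpolation=cv2.INTER_CUBIC))
def sub(f,x0,y0,x1,y1,k=8): return cv2.resize(f['image'][y0:y1,x0:x1],None,fx=k,fy=k,interpolation=cv2.INTER_CUBIC).astype(int)
for n,f,box in(('top',T,(238,195,294,258)),('side',S,(240,195,310,255))):
    g=sub(f,*box); b,G,r=g[...,0],g[...,1],g[...,2]
    cv=lambda p:(box[0]+(p[0]+.5)/8-.5,box[1]+(p[1]+.5)/8-.5)
    white=((r>125)).astype(np.uint8)
    c=max(cv2.findContours(white,0,1)[0],key=cv2.contourArea)
    hull=cv2.convexHull(c)
    for z in(.025,):
        P=np.array([onz(f,*cv(p),z)[:2] for p in c[:,0]])*1000
        print(n,'white',cv2.minAreaRect(P.astype(np.float32)))
    hol=cv2.drawContours(np.zeros_like(white),[c],-1,1,-1)&(1-white)
    hc=max(cv2.findContours(hol,0,1)[0],key=cv2.contourArea)
    for z in(.018,.025):
        P=np.array([onz(f,*cv(p),z)[:2] for p in hc[:,0]])*1000
        print(n,'hole',z,cv2.minAreaRect(P.astype(np.float32)))
    bl=((b>120)&(r<80)&(G<115)).astype(np.uint8)
```

```text
top white ((583.1996459960938, 25.517620086669922), (107.66117858886719, 86.06721496582031), 88.76803588867188)
top hole 0.018 ((583.5565185546875, 25.488811492919922), (38.65781021118164, 60.10111999511719), 88.85336303710938)
top hole 0.025 ((583.1683959960938, 25.42452621459961), (38.369354248046875, 59.6525993347168), 88.85336303710938)
side white ((605.9996948242188, 25.58201026916504), (106.60017395019531, 73.03225708007812), 88.74441528320312)Traceback (most recent call last):
  File "<stdin>", line 16, in <module>
ValueError: max() iterable argument is empty
```

View pics/t2z.png

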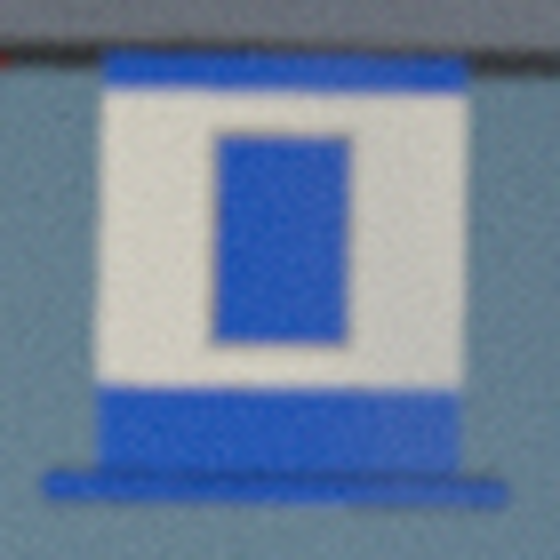

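View pics/s1z.png

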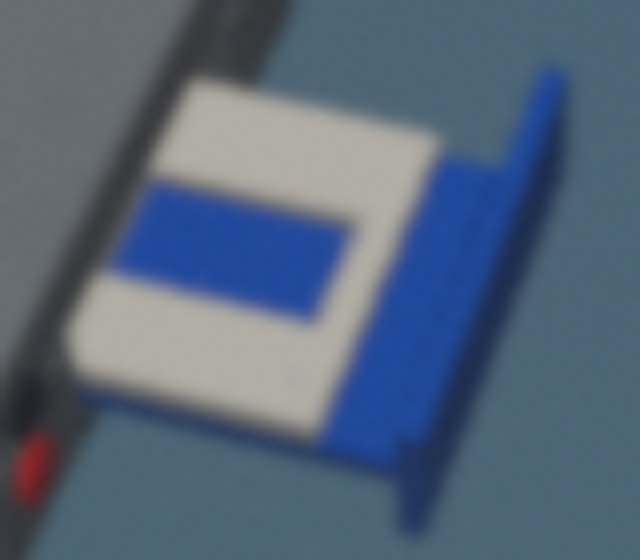

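```bash
python3 -m creep '-1 1 2 25 0 0 0; -1 1 2 60 0 0 0; -1 1 2 95 0 0 0; -1 1 2 110 0 0 0; -1 1 2 110 0 0 0'
python3 - <<'E'
from h import *
for n in("side",):
    f=vision.grab_frame(n); cv2.imwrite(f'pics/{n}3.png',f['image'][200:420,160:420])
s=status.state();R=np.array(s['tool_rot']);p=np.array(s['position']);print(p,np.degrees(np.arctan2(R[1,0],R[0,0])),R.T@(np.array([.476,.2625,.012])-p)*1000,s['width'])
E
```

```text
t: 5.1
position: [0.477, 0.2585, 0.059]
tool_rot: [[0.988, 0.151, -0.003], [0.151, -0.988, -0.002], [-0.003, 0.001, -1.0]]
wrist_force: [-0.5, -1.0, 0.0]
width: 0.0878
[0.47788889 0.2592114  0.0604848 ] 8.726364392139565 [-1.31682154 -3.55805762 48.48468655] 0.08796819578386542
```

View pics/side3.png

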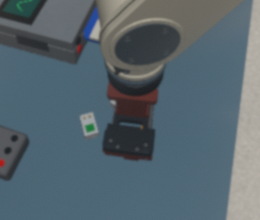

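```bash
python3 -m creep '-1 0 0 0 0 0 0; -1 0 0 0 0 0 0; -1 0 0 0 0 0 0;-1 0 0 0 0 0 0;-1 0 0 0 0 0 0'
python3 - <<'E'
from h import *
for i in range(3):
    f=vision.grab_frame('top')
    s=status.state();R=np.array(s['tool_rot']);p=np.array(s['position']);print(p,np.degrees(np.arctan2(R[1,0],R[0,0])),R.T@(np.array([.476,.2625,.012])-p)*1000,s['width'])
E
```

```text
t: 5.65
position: [0.4776, 0.2603, 0.0612]
tool_rot: [[0.988, 0.153, 0.001], [0.153, -0.988, 0.0], [0.001, -0.0, -1.0]]
wrist_force: [-0.1, 0.9, -0.8]
width: 0.0877
[0.4775346  0.26020991 0.06101361] 8.822031837190027 [-1.19064622 -2.49004524 49.01342621] 0.08794482362774979
[0.47749289 0.26016464 0.06090528] 8.819288596299792 [-1.13442128 -2.53073698 48.90519181] 0.08804089374947255
[0.47741845 0.26011965 0.06079022] 8.817895815580084 [-1.04349907 -2.56716072 48.79020553] 0.08769646674642646
```

```bash
python3 -m creep '-1 -1 -2.5 15 0 0 0; -1 -1 -2.5 32 0 0 0; -1 -1 -2.5 44 0 0 0; -1 -1 -2.5 48 0 0 0; -1 -1 -2.5 48 0 0 0'; python3 -m creep '-1 0 0 0 0 0 0; -1 0 0 0 0 0 0; -1 0 0 0 0 0 0;-0.3 0 0 0 0 0 0;-0.1 0 0 0 0 0 0' 12; python3 -m creep '0 0 0 0 0 0 0; 0.2 0 0 0 0 0 0; 0.4 0 0 0 0 0 0; 0.5 0 0 0 0 0 0; 0.6 0 0 0 0 0 0' 15;python3 -m creep '1 0 0 0 0 0 0; 1 0 0 0 0 0 0; 1 0 0 0 0 0 0; 1 0 0 0 0 0 0; 1 0 0 0 0 0 0' 20
```

```text
t: 6.3
position: [0.4754, 0.2621, 0.0116]
tool_rot: [[0.988, 0.153, -0.002], [0.153, -0.988, -0.001], [-0.002, 0.001, -1.0]]
wrist_force: [-0.2, 0.2, 0.6]
width: 0.0878
t: 6.8
position: [0.4762, 0.2624, 0.013]
tool_rot: [[0.988, 0.153, 0.0], [0.153, -0.988, 0.0], [0.001, -0.0, -1.0]]
wrist_force: [0.1, -0.1, -0.3]
width: 0.0752
t: 7.3
position: [0.476, 0.2624, 0.0126]
tool_rot: [[0.988, 0.153, -0.0], [0.153, -0.988, -0.0], [-0.0, -0.0, -1.0]]
wrist_force: [-0.2, 1.4, 1.1]
width: 0.0353
t: 7.8
position: [0.4761, 0.2624, 0.0127]
tool_rot: [[0.988, 0.153, -0.0], [0.153, -0.988, 0.0], [-0.0, -0.0, -1.0]]
wrist_force: [-0.3, 0.5, 0.6]
width: 0.034
```

```bash
python3 -m creep '1 0 0 -10 0 0 0; 1 0 0 -30 0 0 0; 1 0 0 -55 0 0 0; 1 0 0 -80 0 0 0; 1 0 0 -90 0 0 0'; python3 -m creep '1 7 25 0 0 0 0.03; 1 17 60 0 0 0 0.06; 1 27 95 0 0 0 0.09; 1 36 130 0 0 0 0.13; 1 44 160 0 0 0 0.175'
python3 - <<'E'
from h import *
s=status.state();R=np.array(s['tool_rot']);p=np.array(s['position']);print(p,np.degrees(np.arctan2(R[1,0],R[0,0])),R.T@(np.array([.5835,.0255,.1])-p)*1000,s['width'])
E
```

```text
t: 8.3
position: [0.4772, 0.2629, 0.1053]
tool_rot: [[0.988, 0.153, 0.003], [0.153, -0.988, 0.002], [0.003, -0.001, -1.0]]
wrist_force: [-0.2, -0.1, -0.9]
width: 0.0336
t: 8.8
position: [0.5443, 0.1093, 0.1025]
tool_rot: [[1.0, -0.023, -0.0], [-0.023, -1.0, -0.0], [-0.0, 0.0, -1.0]]
wrist_force: [-0.3, -0.0, -0.3]
width: 0.0335
[0.54425025 0.1093413  0.10253341] -1.3306874274003901 [41.1872291  82.90675089  2.53134252] 0.033534865289348584
```

```bash
python3 -m creep '1 10 20 0 0 0 0; 1 22 45 0 0 0 0; 1 34 68 0 0 0 0; 1 41 81 0 0 0 0; 1 41 83 0 0 0 0'; python3 -m creep '1 0 0 0 0 0 0; 1 0 0 0 0 0 0; 1 0 0 10 0 0 0; 1 0 0 20 0 0 0; 1 0 0 30 0 0 0'; python3 -m creep '1 0 0 0 0 0 0; 1 0 0 0 0 0 0; 1 0 0 0 0 0 0; 1 0 0 0 0 0 0; 1 0 0 0 0 0 0'
python3 - <<'E'
from h import *
for n,(a,b,c,d) in dict(side=(180,270,220,320),top=(180,270,220,320)).items():
    f=vision.grab_frame(n); cv2.imwrite(f'pics/{n}4.png',f['image']);cv2.imwrite(f'pics/{n}4z.png',cv2.resize(f['image'][a:b,c:d],None,fx=6,fy=6,interpolation=cv2.INTER_CUBIC))
    print(n, 'module top centre pred', proj(f,[.5833,.0255,.084-0]) )
s=status.state();R=np.array(s['tool_rot']);p=np.array(s['position']);print(p,np.degrees(np.arctan2(R[1,0],R[0,0])),R.T@(np.array([.5833,.0255,.03])-p)*1000,s['width'])
E
```

```text
t: 9.3
position: [0.5838, 0.0259, 0.1025]
tool_rot: [[1.0, -0.023, 0.0], [-0.023, -1.0, -0.0], [0.0, 0.0, -1.0]]
wrist_force: [0.7, 0.1, -0.5]
width: 0.0339
t: 9.8
position: [0.5828, 0.0277, 0.0715]
tool_rot: [[1.0, -0.02, -0.001], [-0.02, -1.0, -0.0], [-0.001, 0.0, -1.0]]
wrist_force: [-0.4, 1.2, -1.2]
width: 0.034
t: 10.3
position: [0.5836, 0.0271, 0.0731]
tool_rot: [[1.0, -0.021, 0.001], [-0.021, -1.0, 0.0], [0.001, -0.0, -1.0]]
wrist_force: [-0.2, 0.1, -0.8]
width: 0.0335
side module top centre pred [275.30983907 203.85520999]
top module top centre pred [264.44879741 217.89945739]
[0.58346937 0.02711207 0.07297326] -1.2229999310040678 [-0.15692998  1.61784497 42.97308864] 0.033664159789838104
```

View pics/side4z.png

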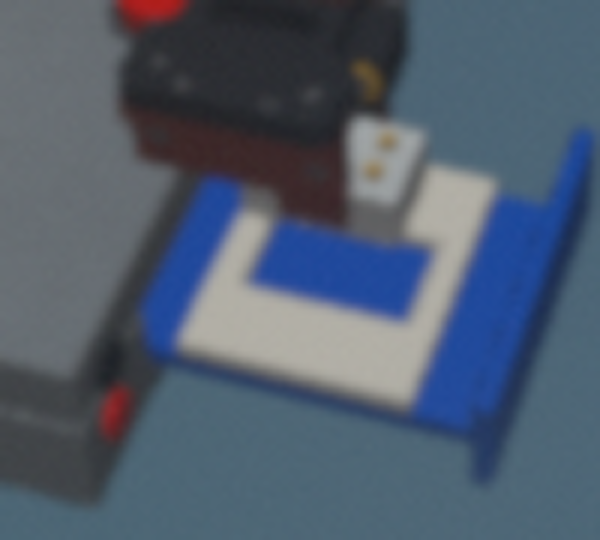

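View pics/top4z.png

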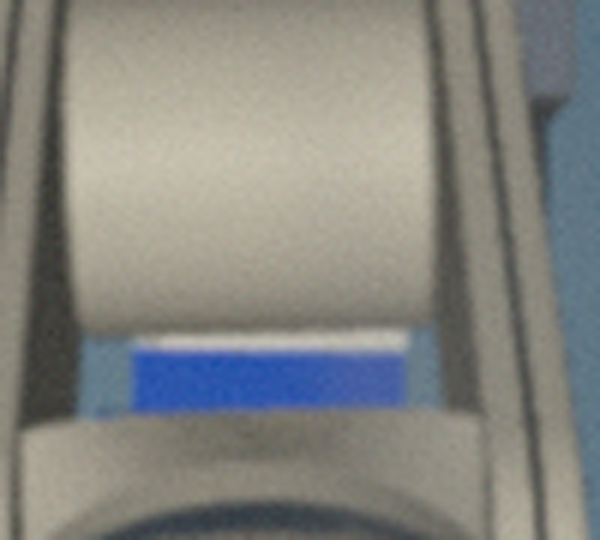

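Run:
```python
from h import *
S=vision.grab_frame('side')
c=lambda u,v:(220+(u+.5)/6-.5,180+(v+.5)/6-.5)
for nm,p,z in(('nest near-left',(250,283),.023),('nest near-right',(407,320),.023),('nest far-right',(433,247),.0195),('mod far',(427,129),.0845),('mod near',(405,206),.0845),('mod near bot',(402,240),.0605),('plate nearR',(414,411),.025),('plate farR',(497,180),.025),('plate nearL',(178,350),.025),('panel far top',(590,132),.05)):
    print(nm,(onz(S,*c(*p),z)*1000).round(1))
# subpixel: blue hole polygon edges
g=cv2.resize(S['image'],None,fx=6,fy=6,interpolation=cv2.INTER_CUBIC)[1080:1620,1320:1920].astype(int)
m=((g[...,2]<100)&(g[...,0]>110)).astype(np.uint8)
n,l,s,ce=cv2.connectedComponentsWithStats(m)
i=l[275,340];mm=(l==i).astype(np.uint8);ct=max(cv2.findContours(mm,0,1)[0],key=cv2.contourArea)
print([ (q.tolist(),(onz(S,*c(*q),.0205)*1000).round(1)[:2].tolist()) for q in cv2.approxPolyDP(ct,6,True)[:,0]])
```

```text
nest near-left [610.8  43.5  23. ]
nest near-right [553.  44.  23.]
nest far-right [554.3   7.   19.5]
mod far [555.4  10.1  84.5]
mod near [552.7  45.1  84.5]
mod near bot [555.6  40.   60.5]
plate nearR [539.3  82.   25. ]
plate farR [539.5 -25.5  25. ]
plate nearL [624.2  79.8  25. ]
panel far top [508.3 -35.1  50. ]
[([274, 219], [612.9, 11.0]), ([252, 274], [612.2, 37.5]), ([256, 283], [609.5, 41.0]), ([395, 318], [557.9, 42.4]), ([407, 313], [554.5, 39.2]), ([428, 263], [553.7, 15.4]), ([426, 248], [556.4, 8.9])]
```

```bash
python3 -m creep '1 0 1.4 8 0 0 0; 1 0 1.4 18 0 0 0; 1 0 1.4 24 0 0 0; 1 0 1.4 27 0 0 0; 1 0 1.4 28 0 0 0'; python3 -m creep '1 0 0 0 0 0 0; 1 0 0 0 0 0 0; 1 0 0 0 0 0 0; 1 0 0 0 0 0 0; 1 0 0 0 0 0 0'
python3 - <<'E'
from h import *
f=vision.grab_frame('side'); cv2.imwrite('pics/side5z.png',cv2.resize(f['image'][180:270,220:320],None,fx=6,fy=6,interpolation=cv2.INTER_CUBIC))
s=status.state();R=np.array(s['tool_rot']);p=np.array(s['position']);print(p,np.degrees(np.arctan2(R[1,0],R[0,0])),R.T@(np.array([.5832,.0257,.0306])-p)*1000,s['width'])
E
```

```text
t: 10.95
position: [0.5828, 0.0257, 0.0438]
tool_rot: [[1.0, -0.021, -0.001], [-0.021, -1.0, -0.0], [-0.001, 0.0, -1.0]]
wrist_force: [0.2, 0.7, -1.0]
width: 0.0338
t: 11.45
position: [0.5834, 0.0257, 0.0449]
tool_rot: [[1.0, -0.021, 0.0], [-0.021, -1.0, 0.0], [0.0, -0.0, -1.0]]
wrist_force: [0.3, 0.7, -0.6]
width: 0.0336
[0.58331566 0.02574283 0.04482589] -1.216790226058151 [-0.11770038  0.04535708 14.22586771] 0.03380738960912118
```

View pics/side5z.png

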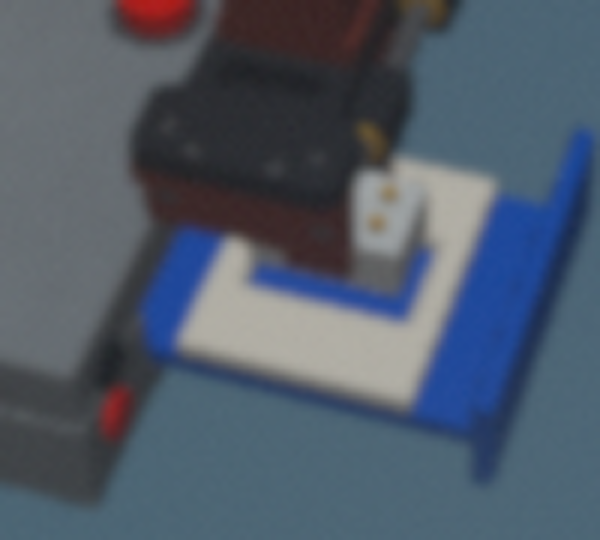

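```bash
python3 -m creep '1 0 0 2 0 0 0; 1 0 0 4 0 0 0; 1 0 0 6 0 0 0; 1 0 0 7 0 0 0; 1 0 0 7 0 0 0';python3 -m creep '1 0 0 1 0 0 0; 1 0 0 2 0 0 0; 1 0 0 3 0 0 0; 1 0 0 4 0 0 0; 1 0 0 4 0 0 0';python3 -m creep '1 0 0 1 0 0 0; 1 0 0 2 0 0 0; 1 0 0 3 0 0 0; 1 0 0 3 0 0 0; 1 0 0 3 0 0 0'
```

```text
t: 12.0
position: [0.5831, 0.0257, 0.0374]
tool_rot: [[1.0, -0.021, -0.0], [-0.021, -1.0, 0.0], [-0.0, 0.0, -1.0]]
wrist_force: [0.1, 0.6, -0.2]
width: 0.034
t: 12.5
position: [0.5831, 0.0258, 0.0335]
tool_rot: [[1.0, -0.021, -0.0], [-0.021, -1.0, 0.0], [-0.0, -0.0, -1.0]]
wrist_force: [-0.0, 0.2, -0.8]
width: 0.034
t: 13.0
position: [0.5833, 0.0257, 0.0307]
tool_rot: [[1.0, -0.021, 0.0], [-0.021, -1.0, 0.0], [0.0, -0.0, -1.0]]
wrist_force: [-0.4, -0.1, -0.4]
width: 0.0337
```

```bash
python3 -m creep '1 0 0 0.3 0 0 0; 1 0 0 0.6 0 0 0; 1 0 0 0.9 0 0 0; 1 0 0 1.2 0 0 0; 1 0 0 1.2 0 0 0'
python3 - <<'E'
from h import *
f=vision.grab_frame('side'); cv2.imwrite('pics/side6z.png',cv2.resize(f['image'][180:270,220:320],None,fx=6,fy=6,interpolation=cv2.INTER_CUBIC))
E
```

```text
t: 13.5
position: [0.5839, 0.0258, 0.0305]
tool_rot: [[1.0, -0.021, 0.001], [-0.021, -1.0, 0.0], [0.001, -0.0, -1.0]]
wrist_force: [-2.4, -0.0, 9.3]
width: 0.034
```

View pics/side6z.png

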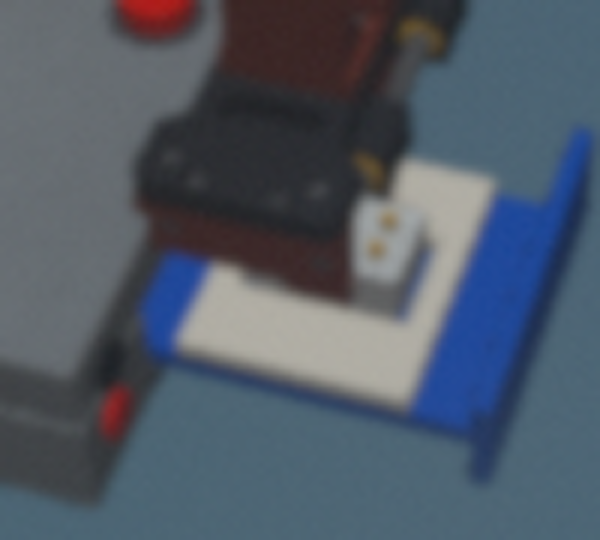

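```bash
python3 -m creep '1 0 0 -0.4 0 0 0; 1 0 0 -0.8 0 0 0; 0.22 0 0 -0.8 0 0 0; 0.15 0 0 -0.8 0 0 0; 0.0 0 0 -0.8 0 0 0' 5; python3 -m creep '-0.1 0 0 0 0 0 0; -0.2 0 0 0 0 0 0; -0.2 0 0 0 0 0 0; -0.2 0 0 0 0 0 0; -0.2 0 0 0 0 0 0'; python3 -m creep '-0.2 0 0 -10 0 0 0; -0.2 0 0 -25 0 0 0; -0.2 0 0 -50 0 0 0; -0.2 0 0 -80 0 0 0; -0.2 0 0 -110 0 0 0'
python3 - <<'E'
from h import *
f=vision.grab_frame('side'); cv2.imwrite('pics/side7z.png',cv2.resize(f['image'][180:270,220:320],None,fx=6,fy=6,interpolation=cv2.INTER_CUBIC))
E
```

```text
t: 14.05
position: [0.5832, 0.0257, 0.03]
tool_rot: [[1.0, -0.021, -0.0], [-0.021, -1.0, 0.0], [-0.0, 0.0, -1.0]]
wrist_force: [0.1, -0.4, 0.0]
width: 0.0416
t: 14.55
position: [0.5833, 0.0257, 0.0303]
tool_rot: [[1.0, -0.021, -0.0], [-0.021, -1.0, -0.0], [-0.0, 0.0, -1.0]]
wrist_force: [0.5, 0.5, 0.2]
width: 0.0532
t: 15.05
position: [0.5833, 0.0258, 0.1426]
tool_rot: [[1.0, -0.021, 0.001], [-0.021, -1.0, 0.0], [0.001, -0.0, -1.0]]
wrist_force: [0.3, -0.2, 0.5]
width: 0.0526
```

View pics/side7z.png

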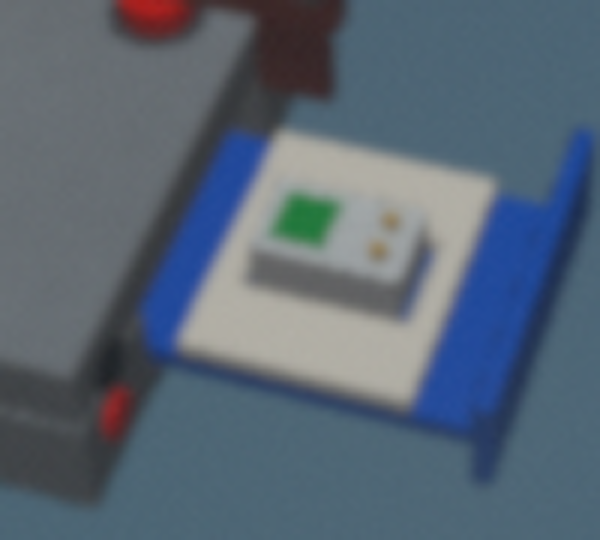

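```bash
python3 -m creep '0.5 -30 0 0 0 0 0; 1 -65 0 0 0 0 0; 1 -95 0 0 0 0 0; 1 -118 0 0 0 0 0; 1 -125 -2 0 0 0 0' 10; python3 -m creep '1 0 0 30 0 0 0; 1 0 0 60 0 0 0; 1 0 0 90 0 0 0; 1 0 0 108 0 0 0; 1 0 0 114 0 0 0';  python3 - <<'E'
from h import *
F={}
for n,(a,b,c,d) in dict(side=(180,270,220,320),top=(170,270,220,320)).items():
    f=F[n]=vision.grab_frame(n); cv2.imwrite(f'pics/{n}8.png',f['image']);cv2.imwrite(f'pics/{n}8z.png',cv2.resize(f['image'][a:b,c:d],None,fx=6,fy=6,interpolation=cv2.INTER_CUBIC))
s=status.state();p=np.array(s['position']);print(p,s['wrist_force'])
E
```

```text
t: 15.6
position: [0.4562, 0.0304, 0.1411]
tool_rot: [[1.0, -0.021, -0.0], [-0.021, -1.0, 0.0], [-0.0, 0.0, -1.0]]
wrist_force: [0.3, -0.2, 0.4]
width: 0.0162
t: 16.1
position: [0.4587, 0.0305, 0.0251]
tool_rot: [[1.0, -0.021, -0.001], [-0.021, -1.0, -0.0], [-0.001, 0.0, -1.0]]
wrist_force: [-0.2, 0.1, -0.2]
width: 0.0009
[0.4589382  0.03049887 0.02608261] [-0.00190808 -0.94260154 -0.24721687]
```

View pics/side8z.png

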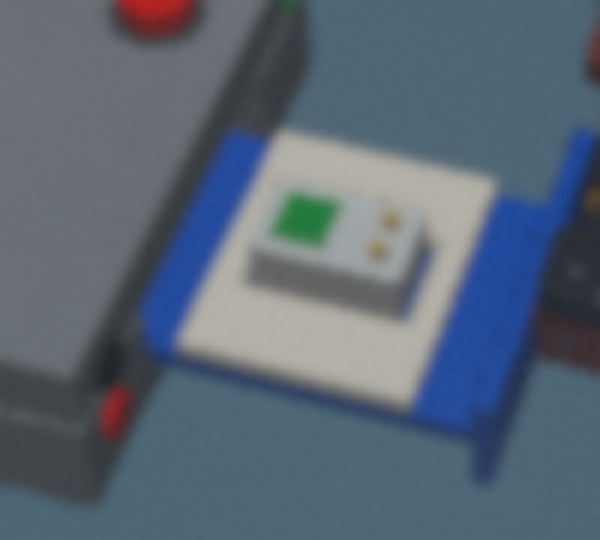

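View pics/top8z.png

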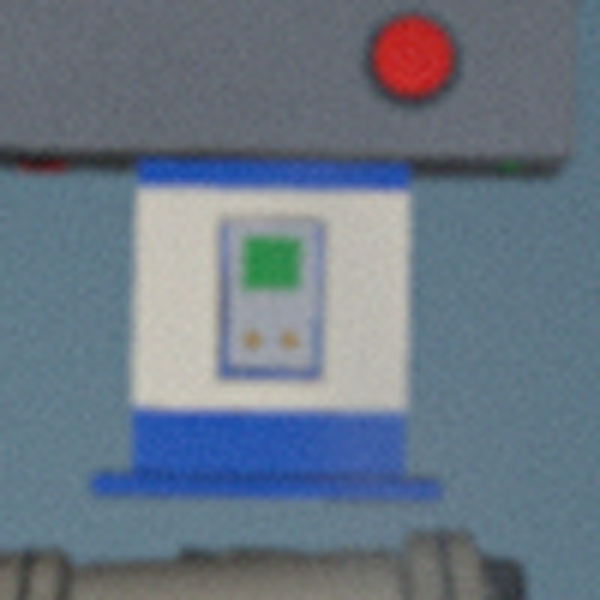

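Run:
```python
from h import *
S=vision.grab_frame('side');T=vision.grab_frame('top')
def cents(f,box):
    x0,y0,x1,y1=box; g=cv2.resize(f['image'][y0:y1,x0:x1],None,fx=6,fy=6,interpolation=cv2.INTER_CUBIC).astype(int)
    b,G,r=g[...,0],g[...,1],g[...,2]; o=[]
    for nm,m in(('grn',(G>r+45)&(G>b+25)),('stud',(r>b+22)&(r>110))):
        for a,c,_,i in blobs(g,m,60)[0]: o.append((nm,a,(x0+(c[0]+.5)/6-.5,y0+(c[1]+.5)/6-.5)))
    return o
a=cents(S,(260,208,292,234));b=cents(T,(257,203,274,233))
print(a);print(b)
ga=[x[2] for x in a if x[0]=='grn'][0];gb=[x[2] for x in b if x[0]=='grn'][0];print('grn',tri(T,gb,S,ga))
sa=sorted([x[2] for x in a if x[0]=='stud'],key=lambda p:p[1]);sb=sorted([x[2] for x in b if x[0]=='stud'],key=lambda p:-p[0])
for p,q in zip(sb,sa): print('stud',tri(T,p,S,q))
```

```text
[('grn', 2018, (270.5, 216.09166666666667)), ('stud', 173, (284.645, 216.155)), ('stud', 197, (282.56666666666666, 221.09))]
[('grn', 2700, (264.80333333333334, 213.35833333333335)), ('stud', 162, (261.5966666666667, 226.13666666666666)), ('stud', 155, (267.855, 226.14166666666665))]
grn (array([0.59577038, 0.02501145, 0.04166826]), np.float64(0.0005881376263708173))
stud (array([0.56684524, 0.01822455, 0.04317297]), np.float64(0.0006814801283509255))
stud (array([0.56700168, 0.03228178, 0.04318431]), np.float64(0.0004970048739074621))
```

The pocket and module check out: the top face triangulates to 42 mm and is level, so the module is seated. Now the push.

```bash
python3 -m creep '1 6 2 0 0 0 0; 1 14 2 0 0 0 0; 1 20 2 0 0 0 0; 1 25 2 0 0 0 0; 1 28 2 0 0 0 0'; python3 -m creep '1 2 0 0 0 0 0; 1 4 0 0 0 0 0; 1 6 0 0 0 0 0; 1 8 0 0 0 0 0; 1 10 0 0 0 0 0'; python3 -m creep '1 2 0 0 0 0 0; 1 4 0 0 0 0 0; 1 6 0 0 0 0 0; 1 8 0 0 0 0 0; 1 10 0 0 0 0 0'
```

```text
t: 16.8
position: [0.4872, 0.0278, 0.0265]
tool_rot: [[1.0, -0.021, 0.001], [-0.021, -1.0, 0.0], [0.001, -0.0, -1.0]]
wrist_force: [0.1, 0.9, -0.2]
width: 0.0006
t: 17.3
position: [0.4963, 0.0276, 0.0262]
tool_rot: [[1.0, -0.021, -0.0], [-0.021, -1.0, -0.0], [-0.0, 0.0, -1.0]]
wrist_force: [0.8, -0.7, 0.5]
width: 0.0004
t: 17.8
position: [0.506, 0.0274, 0.0262]
tool_rot: [[1.0, -0.021, -0.001], [-0.021, -1.0, -0.0], [-0.001, 0.0, -1.0]]
wrist_force: [-2.5, -0.2, 0.5]
width: 0.0003
```

```bash
python3 -m creep '1 3 0 0 0 0 0; 1 6 0 0 0 0 0; 1 9 0 0 0 0 0; 1 12 0 0 0 0 0; 1 15 0 0 0 0 0'; python3 -m creep '1 3 0 0 0 0 0; 1 6 0 0 0 0 0; 1 9 0 0 0 0 0; 1 12 0 0 0 0 0; 1 15 0 0 0 0 0';python3 -m creep '1 3 0 0 0 0 0; 1 6 0 0 0 0 0; 1 9 0 0 0 0 0; 1 12 0 0 0 0 0; 1 15 0 0 0 0 0'; python3 -m creep '1 3 0 0 0 0 0; 1 6 0 0 0 0 0; 1 9 0 0 0 0 0; 1 12 0 0 0 0 0; 1 15 0 0 0 0 0'
```

```text
t: 18.3
position: [0.5213, 0.027, 0.0262]
tool_rot: [[1.0, -0.021, -0.001], [-0.021, -1.0, -0.0], [-0.001, 0.0, -1.0]]
wrist_force: [-4.5, -0.3, 1.2]
width: 0.0008
t: 18.8
position: [0.5362, 0.0267, 0.0262]
tool_rot: [[1.0, -0.021, -0.0], [-0.021, -1.0, -0.0], [-0.0, 0.0, -1.0]]
wrist_force: [-5.0, -0.5, 0.4]
width: 0.0009
t: 19.3
position: [0.5511, 0.0263, 0.0262]
tool_rot: [[1.0, -0.021, -0.001], [-0.021, -1.0, -0.0], [-0.001, 0.0, -1.0]]
wrist_force: [-5.4, -2.1, 0.8]
width: 0.0007
t: 19.8
position: [0.5659, 0.026, 0.0262]
tool_rot: [[1.0, -0.021, -0.001], [-0.021, -1.0, -0.0], [-0.001, 0.0, -1.0]]
wrist_force: [-5.9, -1.0, 1.5]
width: 0.0004
```

```bash
python3 -m creep '1 2 0 0 0 0 0; 1 4 0 0 0 0 0; 1 6 0 0 0 0 0; 1 8 0 0 0 0 0; 1 10 0 0 0 0 0'; python3 -m creep '1 1 0 0 0 0 0; 1 2 0 0 0 0 0; 1 3 0 0 0 0 0; 1 4 0 0 0 0 0; 1 5 0 0 0 0 0';python3 -m creep '1 0.6 0 0 0 0 0; 1 1.2 0 0 0 0 0; 1 1.8 0 0 0 0 0; 1 2.4 0 0 0 0 0; 1 3 0 0 0 0 0';python3 -m creep '1 0.6 0 0 0 0 0; 1 1.2 0 0 0 0 0; 1 1.8 0 0 0 0 0; 1 2.4 0 0 0 0 0; 1 3 0 0 0 0 0'
```

```text
t: 20.3
position: [0.5753, 0.0258, 0.0262]
tool_rot: [[1.0, -0.021, -0.002], [-0.021, -1.0, -0.0], [-0.002, 0.0, -1.0]]
wrist_force: [-8.5, -1.9, 4.7]
width: 0.0004
t: 20.8
position: [0.5804, 0.0257, 0.0262]
tool_rot: [[1.0, -0.021, -0.002], [-0.021, -1.0, -0.0], [-0.002, 0.0, -1.0]]
wrist_force: [-6.9, -2.0, 2.8]
width: 0.0006
t: 21.3
position: [0.5837, 0.0256, 0.0262]
tool_rot: [[1.0, -0.021, -0.001], [-0.021, -1.0, -0.0], [-0.001, 0.0, -1.0]]
wrist_force: [-6.2, -1.9, 1.2]
width: 0.0006
t: 21.8
position: [0.5866, 0.0255, 0.0262]
tool_rot: [[1.0, -0.021, -0.001], [-0.021, -1.0, -0.0], [-0.001, 0.0, -1.0]]
wrist_force: [-7.1, -1.6, 2.2]
width: 0.0006
```

```bash
C='python3 -m creep'; python3 -m creep '1 0.4 0 0 0 0 0; 1 0.8 0 0 0 0 0; 1 1.2 0 0 0 0 0; 1 1.6 0 0 0 0 0; 1 2 0 0 0 0 0'|grep -E 'pos|wrist'; python3 -m creep '1 0.4 0 0 0 0 0; 1 0.8 0 0 0 0 0; 1 1 0 0 0 0 0; 1 1.2 0 0 0 0 0; 1 1.2 0 0 0 0 0'|grep -E 'pos|wrist'
python3 - <<'E'
from h import *
f=vision.grab_frame('side'); cv2.imwrite('pics/side9.png',f['image'])
s=status.state();print(s['position'],s['wrist_force'])
E
```

```text
position: [0.5884, 0.0255, 0.0262]
wrist_force: [-7.8, -1.3, 3.0]
position: [0.5893, 0.0255, 0.0262]
wrist_force: [-8.1, -1.8, 4.6]
[0.58931875 0.02544035 0.02616067] [-8.42167933 -1.50393469  4.27530788]
```

View pics/side9.png

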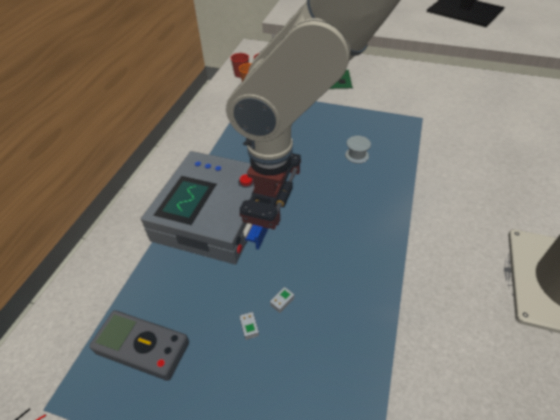

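Run:
```python
import cv2,numpy as np
a=cv2.imread('pics/side0.png')[180:260,235:295];b=cv2.imread('pics/side9.png')[180:260,235:295]
cv2.imwrite('pics/cmp.png',cv2.resize(np.hstack([a,b]),None,fx=6.5,fy=6.5,interpolation=cv2.INTER_CUBIC))
```

```text
(no output)
```

View pics/cmp.png

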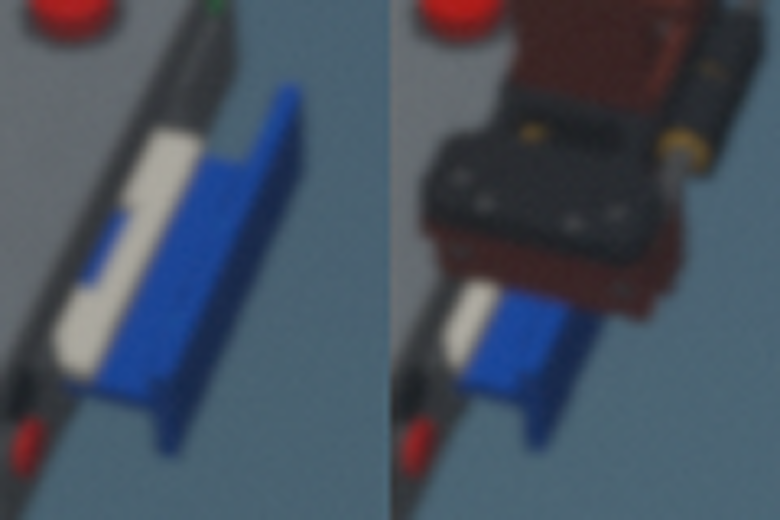

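```bash
python3 -m creep '1 0.2 0 0 0 0 0; 1 0.4 0 0 0 0 0; 1 0.6 0 0 0 0 0; 1 0.8 0 0 0 0 0; 1 1 0 0 0 0 0'|grep -E 'pos|wrist'; python3 -m creep '1 0.2 0 0 0 0 0; 1 0.4 0 0 0 0 0; 1 0.6 0 0 0 0 0; 1 0.8 0 0 0 0 0; 1 1 0 0 0 0 0'|grep -E 'pos|wrist'
```

```text
position: [0.5902, 0.0254, 0.0262]
wrist_force: [-8.7, -0.5, 3.6]
position: [0.5911, 0.0254, 0.0262]
wrist_force: [-9.5, -1.7, 4.3]
```

```bash
python3 -m creep '1 0.2 0 0 0 0 0; 1 0.4 0 0 0 0 0; 1 0.6 0 0 0 0 0; 1 0.8 0 0 0 0 0; 1 1 0 0 0 0 0'|grep -E 'pos|wrist'
```

```text
position: [0.592, 0.0254, 0.0262]
wrist_force: [-9.4, -2.4, 4.6]
```

```bash
python3 -m creep '1 0.2 0 0 0 0 0; 1 0.4 0 0 0 0 0; 1 0.6 0 0 0 0 0; 1 0.8 0 0 0 0 0; 1 1 0 0 0 0 0'|grep -E 'pos|wrist'
```

```text
position: [0.5929, 0.0254, 0.0262]
wrist_force: [-9.8, -1.3, 5.7]
```

```bash
python3 -m creep '1 0.2 0 0 0 0 0; 1 0.4 0 0 0 0 0; 1 0.6 0 0 0 0 0; 1 0.6 0 0 0 0 0; 1 0.6 0 0 0 0 0'|grep -E 'pos|wrist'
```

```text
position: [0.5934, 0.0254, 0.0262]
wrist_force: [-10.3, -1.7, 5.5]
```

```bash
python3 -m creep '1 0.2 0 0 0 0 0; 1 0.4 0 0 0 0 0; 1 0.6 0 0 0 0 0; 1 0.6 0 0 0 0 0; 1 0.6 0 0 0 0 0'|grep -E 'pos|wrist'
```

```text
position: [0.5949, 0.0253, 0.0262]
wrist_force: [-6.6, -1.6, 2.1]
```

```bash
python3 -m creep '1 0.2 0 0 0 0 0; 1 0.4 0 0 0 0 0; 1 0.6 0 0 0 0 0; 1 0.6 0 0 0 0 0; 1 0.6 0 0 0 0 0'|grep -E 'pos|wrist'
```

```text
position: [0.5955, 0.0253, 0.0262]
wrist_force: [-7.7, -2.0, 2.7]
```

```bash
python3 -m creep '1 0.1 0 0 0 0 0; 1 0.2 0 0 0 0 0; 1 0.3 0 0 0 0 0; 1 0.4 0 0 0 0 0; 1 0.4 0 0 0 0 0'|grep -E 'pos|wrist'
```

```text
position: [0.5959, 0.0253, 0.0262]
wrist_force: [-6.7, -1.6, 3.1]
```

```bash
python3 -m creep '1 0.1 0 0 0 0 0; 1 0.2 0 0 0 0 0; 1 0.3 0 0 0 0 0; 1 0.4 0 0 0 0 0; 1 0.4 0 0 0 0 0'|grep -E 'pos|wrist'
```

```text
position: [0.5963, 0.0253, 0.0262]
wrist_force: [-7.8, -1.9, 3.5]
```

```bash
python3 -m creep '1 0.1 0 0 0 0 0; 1 0.2 0 0 0 0 0; 1 0.3 0 0 0 0 0; 1 0.4 0 0 0 0 0; 1 0.4 0 0 0 0 0'|grep -E 'pos|wrist'
```

```text
position: [0.5966, 0.0253, 0.0262]
wrist_force: [-7.1, -0.8, 2.2]
```

```bash
python3 -m creep '1 0.1 0 0 0 0 0; 1 0.2 0 0 0 0 0; 1 0.3 0 0 0 0 0; 1 0.4 0 0 0 0 0; 1 0.4 0 0 0 0 0'|grep -E 'pos|wrist'
```

```text
position: [0.5971, 0.0253, 0.0262]
wrist_force: [-7.3, -1.6, 3.2]
```

Run:
```python
from h import *
a=cv2.imread('pics/side0.png')[180:260,235:295];b=vision.grab_frame('side')['image'][180:260,235:295]
cv2.imwrite('pics/cmp2.png',cv2.resize(np.hstack([a,b]),None,fx=6.5,fy=6.5,interpolation=cv2.INTER_CUBIC))
```

```text
(no output)
```

View pics/cmp2.png

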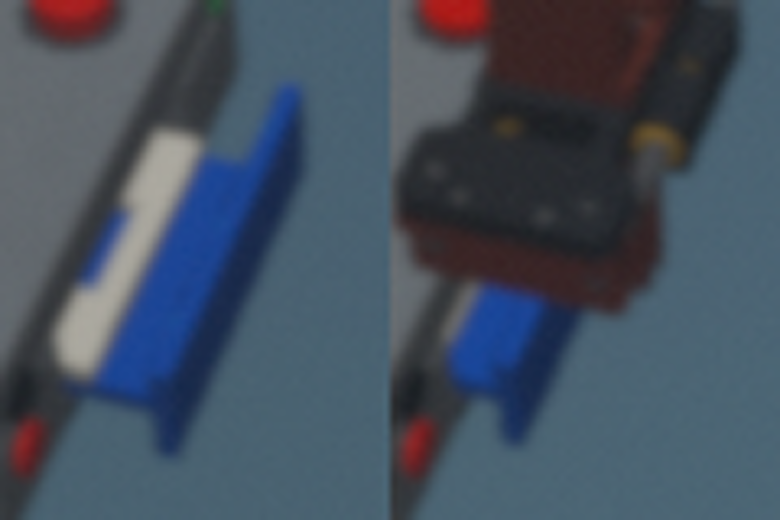

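```bash
python3 -m creep '1 0.1 0 0 0 0 0; 1 0.2 0 0 0 0 0; 1 0.3 0 0 0 0 0; 1 0.4 0 0 0 0 0; 1 0.5 0 0 0 0 0'|grep -E 'pos|wrist'
```

```text
position: [0.5976, 0.0253, 0.0262]
wrist_force: [-7.1, -1.9, 4.0]
```

```bash
python3 -m creep '1 0.1 0 0 0 0 0; 1 0.2 0 0 0 0 0; 1 0.3 0 0 0 0 0; 1 0.4 0 0 0 0 0; 1 0.5 0 0 0 0 0'|grep -E 'pos|wrist'
```

```text
position: [0.598, 0.0252, 0.0262]
wrist_force: [-6.7, -1.8, 2.4]
```

```bash
python3 -m creep '1 0.1 0 0 0 0 0; 1 0.2 0 0 0 0 0; 1 0.3 0 0 0 0 0; 1 0.4 0 0 0 0 0; 1 0.5 0 0 0 0 0'|grep -E 'pos|wrist'
```

```text
position: [0.5987, 0.0253, 0.0262]
wrist_force: [-6.0, -1.7, 2.2]
```

```bash
python3 -m creep '1 0.1 0 0 0 0 0; 1 0.2 0 0 0 0 0; 1 0.3 0 0 0 0 0; 1 0.4 0 0 0 0 0; 1 0.5 0 0 0 0 0'|grep -E 'pos|wrist'
```

```text
position: [0.5991, 0.0253, 0.0262]
wrist_force: [-8.1, -2.2, 2.5]
```

```bash
python3 -m creep '1 0.1 0 0 0 0 0; 1 0.2 0 0 0 0 0; 1 0.3 0 0 0 0 0; 1 0.4 0 0 0 0 0; 1 0.5 0 0 0 0 0'|grep -E 'pos|wrist'
```

```text
position: [0.5996, 0.0252, 0.0262]
wrist_force: [-6.4, -1.6, 3.3]
```

```bash
python3 -m creep '1 0.1 0 0 0 0 0; 1 0.2 0 0 0 0 0; 1 0.3 0 0 0 0 0; 1 0.4 0 0 0 0 0; 1 0.5 0 0 0 0 0'|grep -E 'pos|wrist'
```

```text
position: [0.6001, 0.0252, 0.0262]
wrist_force: [-6.8, -3.1, 3.7]
```

```bash
python3 -m creep '1 0.1 0 0 0 0 0; 1 0.2 0 0 0 0 0; 1 0.3 0 0 0 0 0; 1 0.4 0 0 0 0 0; 1 0.5 0 0 0 0 0'|grep -E 'pos|wrist'
```

```text
position: [0.6003, 0.0252, 0.0262]
wrist_force: [-8.6, -1.5, 3.8]
```

```bash
python3 -m creep '1 0.1 0 0 0 0 0; 1 0.2 0 0 0 0 0; 1 0.3 0 0 0 0 0; 1 0.4 0 0 0 0 0; 1 0.5 0 0 0 0 0'|grep -E 'pos|wrist'
```

```text
position: [0.6003, 0.0252, 0.0262]
wrist_force: [-9.6, -1.5, 6.2]
```

```bash
python3 -m creep '1 0.1 0 0 0 0 0; 1 0.2 0 0 0 0 0; 1 0.3 0 0 0 0 0; 1 0.4 0 0 0 0 0; 1 0.4 0 0 0 0 0'|grep -E 'pos|wrist'
```

```text
position: [0.6003, 0.0252, 0.0262]
wrist_force: [-10.1, -1.9, 6.8]
```

```bash
python3 -m creep '1 0.1 0 0 0 0 0; 1 0.2 0 0 0 0 0; 1 0.3 0 0 0 0 0; 1 0.4 0 0 0 0 0; 1 0.4 0 0 0 0 0'|grep -E 'pos|wrist'
```

```text
position: [0.6003, 0.0252, 0.0262]
wrist_force: [-12.3, -1.8, 8.2]
```

The tray is on the rigid stop: the position hasn't moved between 8.6 and 12.3 N, and no catch needs more than 11 N. Backing off slowly.

```bash
python3 -m creep '1 -1 0 0 0 0 0; 1 -2 0 0 0 0 0; 1 -3 0 0 0 0 0; 1 -4 0 0 0 0 0; 1 -5 0 0 0 0 0'|grep -E 'pos|wrist'; python3 -m creep '1 -1 0 0 0 0 0; 1 -2 0 0 0 0 0; 1 -4 0 0 0 0 0; 1 -6 0 0 0 0 0; 1 -8 0 0 0 0 0'|grep -E 'pos|wrist'
```

```text
position: [0.5979, 0.0253, 0.0262]
wrist_force: [-3.1, -1.6, -1.5]
position: [0.5899, 0.0257, 0.0265]
wrist_force: [-0.8, 1.2, -0.8]
```

```bash
python3 -m creep '1 -20 0 0 0 0 0; 1 -50 0 0 0 0 0; 1 -90 0 -10 0 0 0; 1 -130 0 -40 0 0 0; 1 -160 0 -70 0 0 0'|grep -E 'pos|wrist';python3 -m creep '1 0 30 0 0 0 0; 1 0 70 0 0 0 0; 1 0 110 0 0 0 0; 1 0 150 0 0 0 0; 1 0 150 0 0 0 0'|grep -E 'pos|wrist'
python3 - <<'E'
from h import *
S=vision.grab_frame('side')['image'];T=vision.grab_frame('top')['image']
cv2.imwrite('pics/side10.png',S);cv2.imwrite('pics/top10.png',T)
a=cv2.imread('pics/side0.png')[180:260,235:295]
cv2.imwrite('pics/cmp3.png',cv2.resize(np.hstack([a,S[180:260,235:295]]),None,fx=6.5,fy=6.5,interpolation=cv2.INTER_CUBIC))
a=cv2.imread('pics/top0.png')[165:225,225:305]
cv2.imwrite('pics/cmp4.png',cv2.resize(np.vstack([a,T[165:225,225:305]]),None,fx=5,fy=5,interpolation=cv2.INTER_CUBIC))
E
```

```text
position: [0.4263, 0.029, 0.0962]
wrist_force: [1.0, -0.4, 0.5]
position: [0.4272, -0.1246, 0.0968]
wrist_force: [-0.5, 0.4, -0.2]
```

View pics/cmp3.png

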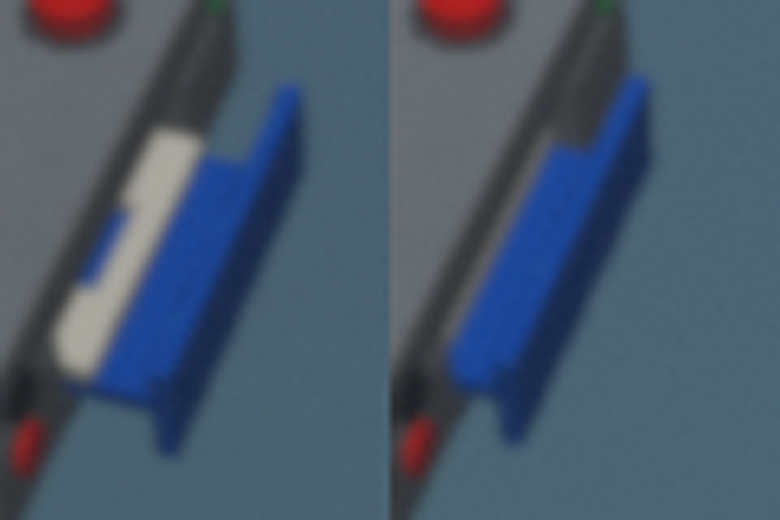

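View pics/cmp4.png

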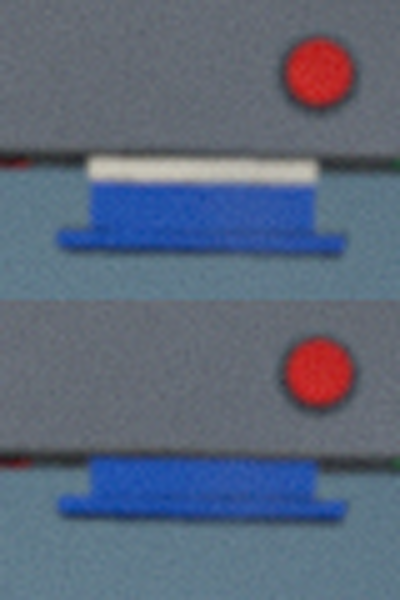

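View pics/side10.png

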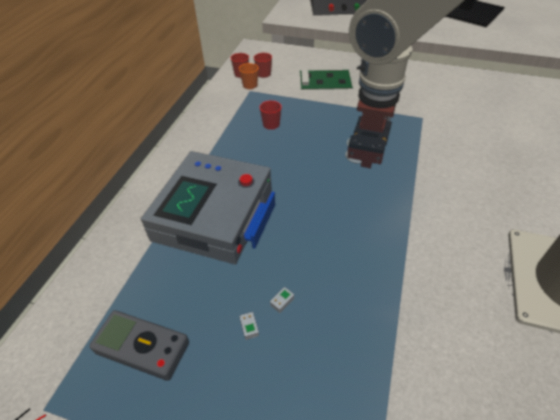

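Run:
```python
from h import *
a=cv2.imread('pics/top0.png').astype(int);b=vision.grab_frame('top')['image'].astype(int)
for n,(x0,y0,x1,y1) in dict(spool=(370,255,415,292),cup=(400,143,440,180),meter=(105,118,152,196),panel=(230,195,300,222)).items():
    print(n,np.abs(a-b)[y0:y1,x0:x1].mean().round(2))
print(status.state()['t']); 
robot.sign_off()
```

```text
spool 9.59
cup 3.72
meter 3.32
panel 22.61
35.55
the job is handed in; nothing more can be done
```

Run:
```python
import cv2,numpy as np
cv2.imwrite('pics/sp.png',cv2.resize(np.hstack([cv2.imread(f'pics/top{i}.png')[240:310,340:430] for i in(0,10)]),None,fx=4,fy=4))
```

```text
(no output)
```

View pics/sp.png

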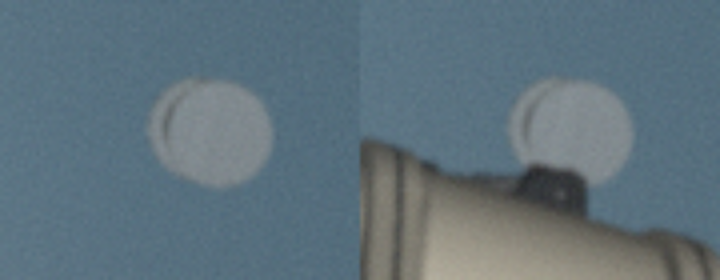

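The job is done and handed in at 35.5 s. I pressed the release so the tray popped out, set the largest module down in the pocket and let go of it there. I then pushed the tray to its end stop and backed off.

**Module:** after release it was seated and level. Its top face measured 42 mm above the bench, as it should be on the pocket floor. It sits about 1–2 mm towards the case end of the pocket, within the 4 mm allowed. It is hidden inside the closed tester, so I could not check it again after shutting.

**Tray:** it stayed in about 14–15 mm further than on the first catch, with the robot clear of it. The wrist force peaked at about 10 N over the second catch and 12 N against the stop, both under the 20 N limit.

**Checks that disagreed:**
- **Force drops:** they came about 4–5 mm before where I expected the clicks, so I kept pushing until the position stayed fixed at 12 N.
- **Spool:** an image-difference check at hand-in gave a high value. A close-up looked at afterwards shows part of the arm in front of the spool, which is where it started. The cup and meter areas looked unchanged.

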